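# Fit the sieve plate in the breading sifter and hold its spring gate open at the marker

### The arm

A 6-joint arm with a two-finger parallel gripper is mounted at the origin on the work surface. World frame = base frame: x ahead of the robot, y to its left, z up, the work surface at z = 0. Lengths are in m, angles in rad, forces in N, time in s.
With the tool pointing down it reaches from about 0.35 to 0.975 m from the base axis. Payload 4.9 kg.
Tool frame: the origin (TCP) lies midway between the tips of the shut fingers; the grasp point (between the pads) lies 19 mm behind it; z points along the fingers, y is the direction in which the jaws open and shut (so a half turn about z gives the same grasp; the last joint's range is limited). The gripper opens to 85 mm and grips with 20 to 120 N. Pads are 22 mm wide; open, the fingers measure 114 mm over their backs; the gripper's body (76 mm by 85 mm) begins 54 mm behind the grasp point. The pads swing forward as they close: fully open they stand 13 mm farther back than shut.
Start: joints at [1.093, 0.053, 1.613, -0, 1.476, -0.119], TCP at [0.219, 0.585, 0.231] pointing down, gripper open.
Joint ranges: [-3.01, 3.01], [-1.01, 2.22], [0.06, 2.58], [-1.02, 4.17], [0.09, 2.62], [-3.14, 3.14]. Speed limits (rad/s): [2.57, 2.57, 3.14, 3.14, 3.14, 3.14].

### API

Orientations are given as a rotation vector (axis times angle).
In Python, from station import ctrl gives the robot as it stands.
- The arm moves only by the tool play_rows, never from a script. Its argument "motion" is a list that holds one entry, the list of rows, each a list of 7 numbers: the closure, from -1 (fully open) to 1 (shut), then the shift along the tool's x, y, z in cm, then the turn, a rotation vector about the tool's x, y, z in degrees. A call has 1 to 20 rows; each row is the pose to reach, as a shift and turn from the pose measured when the call began, along the tool's axes at that moment; what a row does not reach only later rows make up. A row lasts 1/8 s, in which the tool goes at most 62.5 mm and 10.7 degrees, less where a joint would pass 70% of its speed; a pose out of reach is approached as far as the arm can. A call with a gripper value outside its range is refused whole. The fingers move at their own pace and stop on an object; "newtons" is the grip in N (left out, the last holds). Time passes only in rows, so rows that repeat a pose let the fingers close. It gives the time, the measured TCP pose, the force and the opening at its end, in the units of the state.
- ctrl.get_obs(): the state, without advancing time (a new reading comes with each control period).
- ctrl.get_image(name): name is "side" or "top" or "wrist"; returns a dict with "color" (420x560x3 uint8, red, green, blue), "mtx" (3x3 intrinsics, pixels), "D" ([k1, k2, p1, p2, k3] as OpenCV has them; the pictures are not rectified), "T" (4x4, takes a point from camera to world coordinates). Camera axes: x right, y up, looking along -z (the intrinsics and any distortion apply to the point x, -y, -z); pixel columns grow to the right and rows downward; lengths in m; the calibration is good to about 2 mm. A picture is of the moment at which its call begins. There is no depth.
- ctrl.finish_job(): hands the job in, once; it reports no verdict.
The state is a dict: "t": time; "q": joint angles; "dq": joint speeds; "effort": joint torques, N m; "tool_pos": TCP position; "tool_rot": TCP orientation; "contact_force": force on the tool from outside, world axes, zero at the start; "wrist_torque": the same for the moment, N m; "opening": finger opening in m.
Only numpy, scipy, OpenCV 4.12 (cv2) and the standard library are available. Lean on these libraries where they do the work, as an engineer would, in place of code of your own. Each camera call takes 0.05 s, during which the arm holds its last target.

### The job

Get the breading sifter ready to empty: take the perforated sieve plate out of the drying rack and slide it fully down into the slot on top of the sifter. Only then pull the sifter's spring-loaded gate out by its upright paddle until the pointer on it is level with the brass marker clip, and keep it there: it springs shut if let go, so finish while still holding the gate at the marker. Leave the white scraper in the rack and the other loose things on the table where they stand.

Things in the scene. Friction and masses are not known exactly. Their poses are not given: they have to be found in the camera images.
- sieve_center (a point): centre of the loose steel sieve plate, a flat rectangular slab with round holes: 100 (its x) by 8 thick (its y) by 120 mm tall (its z, up), 0.2 to 0.35 kg, the same either way round. It stands on edge in one of the rack's two places, its underside 10 mm above the table, top at 130 mm; the rack's wire posts (52 mm above the table) guide it 40 mm either side of its middle. Pinch it across its thickness, about 18 mm below its top edge, half-way along.
- rack: fixed steel drying rack, 130 (x) by 150 mm (y); origin under its centre on the table. Two standing places, at y = -35 and +35 mm, in which flat things stand on edge along its x; one holds the sieve, the other the white scraper (which is which varies).
- sifter: fixed breading sifter, metal box 170 (x) by 220 (y) by 110 mm high; origin under its centre on the table; its front (with the gate) looks to its -x. The slot is on its top at y = +55 mm. A low round cover on top reaches up to 124 mm.
- slot_floor (a point): centre of the floor of the sifter's slot, 50 mm above the table. The slot is 106 mm long (this frame's x) and 11 mm wide (its y), 60 mm deep; its mouth is at 110 mm above the table and is surrounded by flared lips up to 119 mm that open by a further 7 mm on each side. A sieve fully home stands on this floor and sticks up to 170 mm above the table.
- gate (a joint): how far the gate is pulled out, m: 0 shut, up to 0.065, along the sifter's -x. A spring draws it shut: 4.5 N when shut, growing by 1.5 N per 10 mm, plus slight friction.
- gate_grip (a point): where to grip the gate: middle of its upright black paddle, 12 thick (sifter x) by 30 wide (sifter y) by 60 mm tall, top 96 mm and this point 78 mm above the table; moves with the gate. Shut, it stands 50 mm in front of the sifter's front face, 135 mm in front of the sifter's origin and at its y = -50 mm. The tongue under it reaches 32 mm above the table.
- pointer (a point): tip of the thin steel pointer at the foot of the paddle, on its sifter -y side, level along x with the paddle's middle; moves with the gate.
- marker_top (a point): top of the brass marker clip, 8 mm long along x, on the -y edge of the fixed tongue in front of the sifter, 45 mm above the table; axes as the sifter's. The gate is at the mark when the pointer has the same x as this point in the sifter's frame: 25 to 45 mm out from shut.
- scraper: bystander: plain white plastic scraper plate, 90 by 8 by 85 mm tall, standing on edge in the other place of the rack; origin at the middle of its underside.
- squeeze_bottle: bystander: white squeeze bottle, 62 mm across, 170 mm tall; origin under its centre.
- shaker: bystander: yellow jar with orange cap, 64 mm across, 130 mm tall; origin under its centre.
- portion_cup: bystander: small white cup, 60 mm across, 45 mm tall; origin under its centre.
- bowl: bystander: steel bowl, 150 mm across, 70 mm tall; origin under its centre.
- spatula: bystander: spatula lying on the table near its right-hand side; origin on it.
There are look-alikes about, which are no part of the job. What is shaped like the part that bears sieve_center but red is not meant.

How it is judged:
By the outcome, as a careful person would: the job done as asked, in the order asked, and still so for the second after the job is handed in, while the arm keeps its last pose, push and grip.
It also fails if it takes over 64 s, if anything falls off the work surface, if the arm or the gripper's body presses on something with over 40 N, if the wrist force passes 120 N, or if a joint passes its speed limit or range.

## Working session

There is one attempt and no reset: what is moved stays moved. The work goes in short steps, Python scripts to look and compute and a tool call to move; the robot and the scene stay as the last step left them, time stands still between calls to the robot, and variables do not carry over. Pictures are saved under pics/ and viewed, and the job is handed in when it is done.

Besides the shell and the picture viewer there is one more tool, called as name([rows], argument=value, ...), one row to a line, values as JSON. play_rows: Moves the arm, as the interface text tells. Its arguments: {"type":"object","properties":{"motion":{"type":"array"},"newtons":{"type":"number"}},"required":["motion"]}

```bash
mkdir -p pics; ls; cat > h.py <<'E'
import numpy as np, cv2
from station import ctrl
def snap(n,f):
    im=ctrl.get_image(n); cv2.imwrite('pics/'+f,im['color'][:,:,::-1]); np.savez('pics/'+f[:-4]+'.npz',**{k:np.array(im[k]) for k in ('color','mtx','D','T')}); return im
def load(f): return dict(np.load('pics/'+f+'.npz'))
def ray(im,uv):
    p=cv2.undistortPoints(np.array([[uv]],float),im['mtx'],im['D'])[0,0]
    d=im['T'][:3,:3]@np.array([p[0],-p[1],-1.]); return im['T'][:3,3],d/np.linalg.norm(d)
def onz(im,uv,z):
    o,d=ray(im,uv); return o+d*(z-o[2])/d[2]
def tri(im1,uv1,im2,uv2):
    o1,d1=ray(im1,uv1);o2,d2=ray(im2,uv2)
    s=np.linalg.lstsq(np.stack([d1,-d2],1),o2-o1,rcond=None)[0]
    a=o1+s[0]*d1;b=o2+s[1]*d2; return (a+b)/2,np.linalg.norm(a-b)
def proj(im,P):
    T=np.linalg.inv(im['T']); p=T[:3,:3]@np.asarray(P,float)+T[:3,3]
    return cv2.projectPoints(np.array([[p[0],-p[1],-p[2]]]),np.zeros(3),np.zeros(3),im['mtx'],im['D'])[0][0,0]
E
python3 - <<'E'
from h import *
for n in('side','top','wrist'):
    im=snap(n,n+'0.png'); print(n,im['mtx'][0,0],im['D'],im['T'].round(3).tolist())
print(ctrl.get_obs())
E
```

```text
pics
side 378.9081603991214 [0.01319834 0.         0.         0.         0.        ] [[-0.987, 0.1, -0.126, 0.45], [-0.161, -0.653, 0.74, 0.753], [-0.009, 0.751, 0.661, 0.859], [0.0, 0.0, 0.0, 1.0]]
top 473.04841706034074 [-0.07720015  0.          0.          0.          0.        ] [[-0.03, 0.989, -0.146, 0.353], [-1.0, -0.03, 0.001, -0.077], [-0.003, 0.146, 0.989, 1.72], [0.0, 0.0, 0.0, 1.0]]
wrist 313.1788940956345 [-0.02111761  0.          0.          0.          0.        ] [[0.352, -0.885, -0.305, 0.139], [0.936, 0.332, 0.117, 0.615], [-0.002, -0.327, 0.945, 0.372], [0.0, 0.0, 0.0, 1.0]]
{'t': 0.15, 'q': array([ 1.09296165e+00,  5.32422058e-02,  1.61395687e+00, -6.22185661e-06,
        1.47600681e+00, -1.18989996e-01]), 'dq': array([-0.00258775, -0.00172601, -0.003494  ,  0.00050814,  0.00096572,
       -0.0001237 ]), 'effort': array([ 4.08242149e-04, -3.94243777e+01, -3.70721698e+01, -1.61534035e-04,
        4.72776097e-03, -6.50107424e-06]), 'tool_pos': array([0.21926895, 0.58476274, 0.23033548]), 'tool_rot': array([-5.60567772e-01, -3.09069889e+00,  2.42457104e-03]), 'contact_force': array([ 0.26877166,  0.24155309, -0.38096871]), 'wrist_torque': array([-0.01515173,  0.03035126, -0.03850072]), 'opening': 0.08513010639952699}
```

View pics/side0.png

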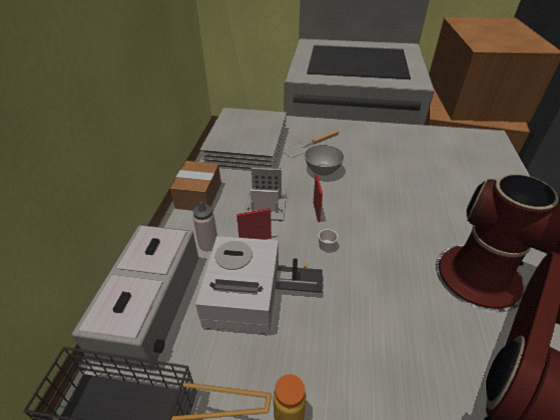

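View pics/top0.png

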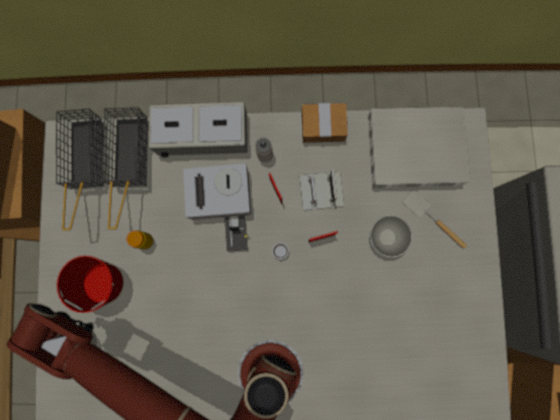

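View pics/wrist0.png

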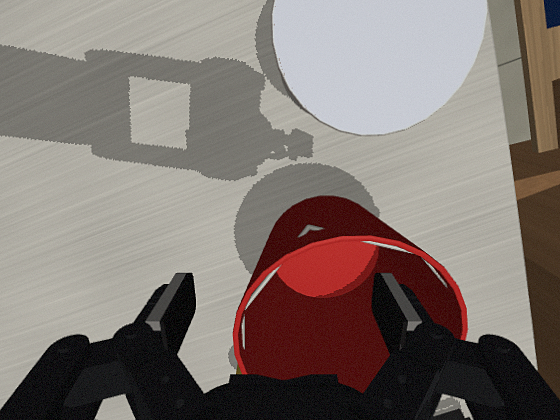

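The side view shows the rack at about (265,195) with a holed plate in it. The red look-alike plates are at (254,225) and (318,198), and the sifter is at (240,285) with its black paddle at (295,268). In the top view the rack is at (321,190), the red plates at (276,190) and (322,237), and the paddle and gate at (237,228). Next I'll take close crops.

```bash
python3 - <<'E'
from h import *
s=load('side0')['color'][:,:,::-1];t=load('top0')['color'][:,:,::-1]
a=cv2.resize(s[155:340,190:340],None,fx=3.2,fy=3.2,interpolation=cv2.INTER_CUBIC)
cv2.imwrite('pics/cs.png',a)
b=cv2.resize(t[155:275,170:360],None,fx=4.2,fy=4.2,interpolation=cv2.INTER_CUBIC)
cv2.imwrite('pics/ct.png',cv2.convertScaleAbs(b,alpha=1.4))
E
```

```text
(no output)
```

View pics/cs.png

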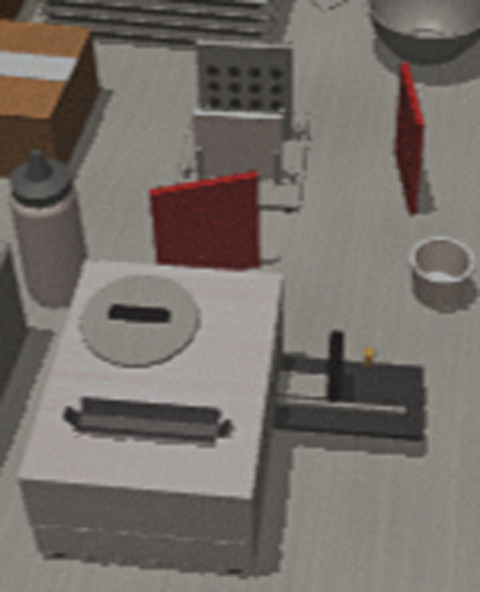

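View pics/ct.png

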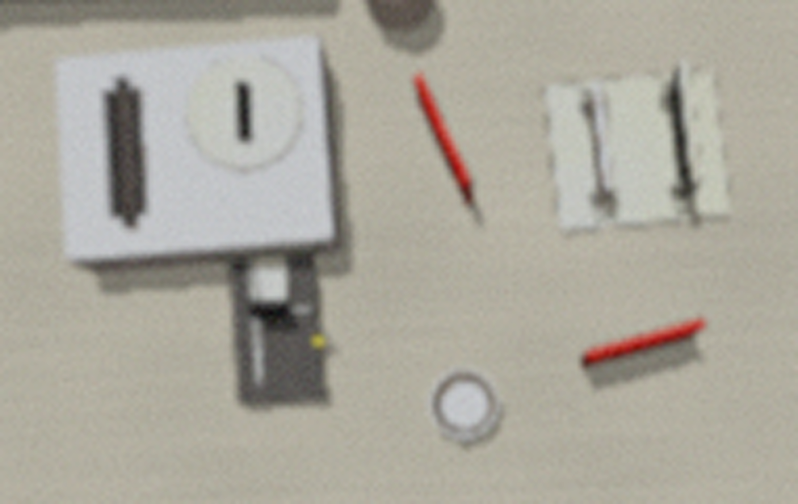

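The side crop shows the holed steel plate at crop (245,85), behind the plain white scraper at (240,145). In the top crop the sieve is the dark line at (683,140) and the scraper the pale one at (600,150). Two red plates stand elsewhere and aren't meant. The brass marker is at crop (319,341). Next, coarse positions.

```bash
python3 - <<'E'
from h import *
t=load('top0');s=load('side0')
f=lambda u,v:(170+u/4.2,155+v/4.2)
g=lambda u,v:(190+u/3.2,155+v/3.2)
for n,p,z in [('sif',(57,57),.11),('sif',(320,37),.11),('sif',(332,240),.11),('sif',(68,258),.11),('slot a',(122,82),.119),('slot b',(130,222),.119),('cover',(245,112),.124),('mark',(319,341),.045),('paddle',(270,283),.096),('sieve a',(680,65),.13),('sieve b',(688,185),.13),('rack',(545,88),.005),('rack',(712,70),.005),('rack',(728,215),.005),('rack',(565,230),.005)]:
    print(n,onz(t,f(*p),z).round(3))
for n,p,z in [('sieve L',(197,42),.13),('sieve R',(293,46),.13),('slot L',(75,410),.119),('slot R',(228,425),.119),('mark',(369,352),.045),('paddle',(336,333),.096),('sif',(88,262),.11),('sif',(283,275),.11),('sif',(250,497),.11),('sif',(22,480),.11)]:
    print('side',n,onz(s,g(*p),z).round(3))
E
```

```text
sif [0.719 0.281 0.11 ]
sif [0.728 0.061 0.11 ]
sif [0.558 0.054 0.11 ]
sif [0.55  0.271 0.11 ]
slot a [0.694 0.225 0.119]
slot b [0.577 0.219 0.119]
cover [0.664 0.123 0.124]
mark [0.481 0.072 0.045]
paddle [0.526 0.107 0.096]
sieve a [ 0.691 -0.234  0.13 ]
sieve b [ 0.592 -0.236  0.13 ]
rack [ 0.701 -0.127  0.005]
rack [ 0.713 -0.275  0.005]
rack [ 0.583 -0.283  0.005]
rack [ 0.575 -0.14   0.005]
side sieve L [ 0.696 -0.235  0.13 ]
side sieve R [ 0.597 -0.243  0.13 ]
side slot L [0.693 0.225 0.119]
side slot R [0.577 0.221 0.119]
side mark [0.484 0.074 0.045]
side paddle [0.51  0.101 0.096]
side sif [0.729 0.067 0.11 ]
side sif [0.561 0.056 0.11 ]
side sif [0.551 0.273 0.11 ]
side sif [0.716 0.284 0.11 ]
```

```bash
cat >> h.py <<'E'
from scipy.spatial.transform import Rotation as Ro
def toolR(yaw): # tool y at world angle 90deg+yaw, z down
    c,s=np.cos(yaw),np.sin(yaw)
    return np.array([[-c,-s,0],[-s,c,0],[0,0,-1.]])
def delta(p,yaw):
    o=ctrl.get_obs(); R=Ro.from_rotvec(o['tool_rot']).as_matrix()
    d=R.T@(np.array(p)-o['tool_pos'])*100
    r=Ro.from_matrix(R.T@toolR(yaw)).as_rotvec(degrees=True)
    print('t',round(o['t'],2),'pos',o['tool_pos'].round(4),'F',o['contact_force'].round(1),'open',round(o['opening'],4)); print('shift cm',d.round(2),'turn deg',r.round(2))
E
python3 - <<'E'
from h import *
delta([0.60,-0.235,0.33],0.05)
delta([0.22,0.58,0.33],0.05)
E
```

```text
t 0.15 pos [0.2193 0.5848 0.2303] F [ 0.3  0.2 -0.4] open 0.0851
shift cm [-64.44 -63.4   -9.88] turn deg [ -0.09  -0.03 -23.43]
t 0.15 pos [0.2193 0.5848 0.2303] F [ 0.3  0.2 -0.4] open 0.0851
shift cm [-0.23 -0.44 -9.97] turn deg [ -0.09  -0.03 -23.43]
```

play_rows([
  [[-1, 0, 0, -6, 0, 0, 0], [-1, 0, 0, -10, 0, 0, -6], [-1, -64.4, -63.4, -10, 0, 0, -23.4], [-1, -64.4, -63.4, -10, 0, 0, -23.4], [-1, -64.4, -63.4, -10, 0, 0, -23.4], [-1, -64.4, -63.4, -10, 0, 0, -23.4], [-1, -64.4, -63.4, -10, 0, 0, -23.4], [0, -64.4, -63.4, -10, 0, 0, -23.4], [0, -64.4, -63.4, -10, 0, 0, -23.4], [0, -64.4, -63.4, -10, 0, 0, -23.4], [0, -64.4, -63.4, -10, 0, 0, -23.4], [0, -64.4, -63.4, -10, 0, 0, -23.4], [0, -64.4, -63.4, -10, 0, 0, -23.4], [0, -64.4, -63.4, -10, 0, 0, -23.4], [0, -64.4, -63.4, -10, 0, 0, -23.4], [0, -64.4, -63.4, -10, 0, 0, -23.4], [0, -64.4, -63.4, -10, 0, 0, -23.4], [0, -64.4, -63.4, -10, 0, 0, -23.4], [0, -64.4, -63.4, -10, 0, 0, -23.4], [0, -64.4, -63.4, -10, 0, 0, -23.4]],
], newtons=50)

```text
t: 2.65
tool_pos: [0.5995, -0.2336, 0.3316]
tool_rot: [0.08, -3.14, 0.002]
contact_force: [0.2, 0.4, -0.1]
opening: 0.0426
```

```bash
python3 - <<'E'
from h import *
snap('wrist','w1.png');snap('top','t1.png')
delta([0.60,-0.235,0.33],0.05)
E
```

```text
t 2.75 pos [ 0.5996 -0.2338  0.3317] F [-0.1  1.1 -0.2] open 0.0428
shift cm [-0.04 -0.12  0.17] turn deg [-0.09 -0.01  0.05]
```

View pics/w1.png

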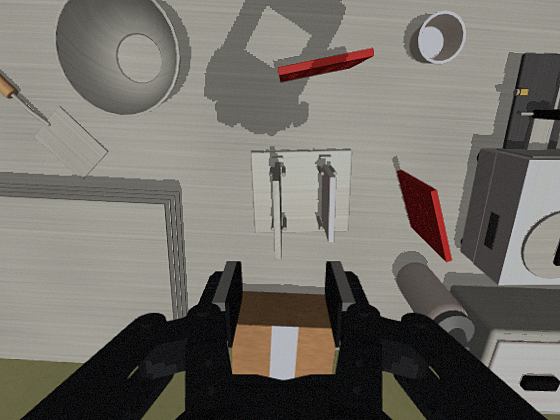

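```bash
python3 - <<'E'
from h import *
t=load('w1')['color'][:,:,::-1]
cv2.imwrite('pics/cw1.png',cv2.resize(t[135:275,235:365],None,fx=4.2,fy=4.2,interpolation=cv2.INTER_CUBIC))
E
```

```text
(no output)
```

View pics/cw1.png

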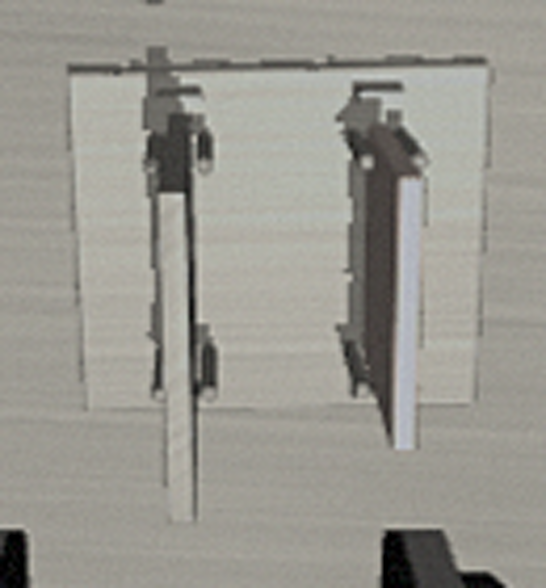

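```bash
python3 - <<'E'
from h import *
w=load('w1')
f=lambda u,v:(235+u/4.2,135+v/4.2)
a=onz(w,f(173.5,193),.13);b=onz(w,f(183.5,520),.13)
print(a,b,(a+b)/2,np.linalg.norm(a-b),np.arctan2((b-a)[1],(b-a)[0]))
c=onz(w,f(407,178),.095);d=onz(w,f(404,448),.095);print('scraper',c,d,np.linalg.norm(c-d),np.arctan2((d-c)[1],(d-c)[0]))
R=[onz(w,f(*p),.004) for p in[(68,66),(488,60),(475,402),(88,408)]];print(np.array(R).round(4),np.mean(R,0))
m=(a+b)/2
delta([m[0],m[1],.20],np.arctan2((b-a)[1],(b-a)[0]))
E
```

```text
[ 0.5982042  -0.24177519  0.13      ] [ 0.69588034 -0.23466145  0.13      ] [ 0.64704227 -0.23821832  0.13      ] 0.09793484332826549 0.07270157356990624
scraper [ 0.59872821 -0.17380307  0.095     ] [ 0.68543916 -0.16598269  0.095     ] 0.08706288471270236 0.08994565114318426
[[ 0.5846 -0.2827  0.004 ]
 [ 0.5749 -0.134   0.004 ]
 [ 0.7057 -0.1233  0.004 ]
 [ 0.7158 -0.2727  0.004 ]] [ 0.64526506 -0.20317913  0.004     ]
t 2.75 pos [ 0.5996 -0.2338  0.3317] F [-0.1  1.1 -0.2] open 0.0428
shift cm [-4.72 -0.66 13.17] turn deg [-0.09 -0.01 -1.25]
```

play_rows([
  [[0, -4.75, -0.65, 13.0, 0, 0, -1.1], [0, -4.75, -0.65, 13.0, 0, 0, -1.1], [0, -4.75, -0.65, 13.0, 0, 0, -1.1], [0, -4.75, -0.65, 17, 0, 0, -1.1], [0, -4.75, -0.65, 20, 0, 0, -1.1], [0, -4.75, -0.65, 22, 0, 0, -1.1], [0, -4.75, -0.65, 23.8, 0, 0, -1.1], [0, -4.75, -0.65, 23.8, 0, 0, -1.1], [0, -4.75, -0.65, 23.8, 0, 0, -1.1]],
])

```text
t: 3.88
tool_pos: [0.6481, -0.2387, 0.0952]
tool_rot: [-0.11, 3.138, -0.004]
contact_force: [0.5, -0.4, -0.1]
opening: 0.0429
```

```bash
python3 - <<'E'
from h import *
snap('wrist','w2.png');s=snap('side','s2.png')['color'][:,:,::-1]
cv2.imwrite('pics/cs2.png',cv2.resize(s[100:280,200:360],None,fx=3,fy=3,interpolation=cv2.INTER_CUBIC))
delta([0.6475,-0.238,0.093],0.075)
E
```

```text
t 3.98 pos [ 0.6482 -0.2387  0.0954] F [ 0.3  0.9 -0.6] open 0.0425
shift cm [0.06 0.08 0.24] turn deg [-0.17  0.11 -0.28]
```

View pics/w2.png

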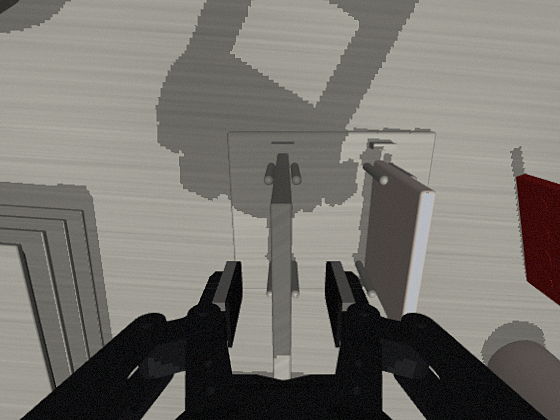

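View pics/cs2.png

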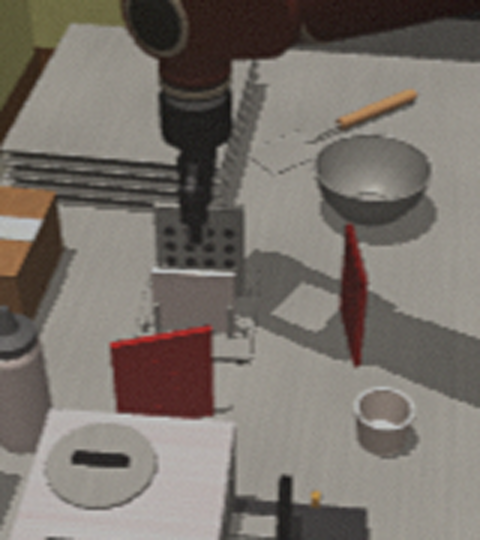

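The sieve (top edge column 282) sits midway between the pads (238 and 328), and the scraper is untouched. I'll close on it.

play_rows([
  [[0.5, 0.05, 0.05, 0.15, 0, 0, 0], [0.8, 0.05, 0.05, 0.15, 0, 0, 0], [1, 0.05, 0.05, 0.15, 0, 0, 0], [1, 0.05, 0.05, 0.15, 0, 0, 0], [1, 0.05, 0.05, 0.15, 0, 0, 0], [1, 0.05, 0.05, 0.15, 0, 0, 0], [1, 0.05, 0.05, -1, 0, 0, 0], [1, 0.05, 0.05, -2, 0, 0, 0], [1, 0.05, 0.05, -3, 0, 0, 0]],
], newtons=60)

```text
t: 5.1
tool_pos: [0.6473, -0.2378, 0.1255]
tool_rot: [-0.11, 3.138, -0.003]
contact_force: [0.4, 0.2, -3.0]
opening: 0.0074
```

```bash
python3 - <<'E'
from h import *
delta([0.6475,-0.238,0.29],0.075)
delta([0.637,0.222,0.29],0.04)
E
```

```text
t 5.1 pos [ 0.6473 -0.2378  0.1255] F [ 0.4  0.2 -3. ] open 0.0074
shift cm [ -0.04  -0.06 -16.45] turn deg [-0.11  0.06 -0.28]
t 5.1 pos [ 0.6473 -0.2378  0.1255] F [ 0.4  0.2 -3. ] open 0.0074
shift cm [ -2.22  45.9  -16.53] turn deg [-0.11  0.07  1.72]
```

play_rows([
  [[1, 0, 0, -5, 0, 0, 0], [1, 0, 0, -10, 0, 0, 0], [1, 0, 0, -14, 0, 0, 0], [1, 0, 3, -16, 0, 0, 0], [1, -1, 8, -16.5, 0, 0, 1.7], [1, -2, 14, -16.5, 0, 0, 1.7], [1, -2, 20, -16.5, 0, 0, 1.7], [1, -2, 25, -16.5, 0, 0, 1.7], [1, -2, 30, -16.5, 0, 0, 1.7], [1, -2, 34, -16.5, 0, 0, 1.7], [1, -2, 35.8, -16.5, 0, 0, 1.7], [1, -2, 35.8, -16.5, 0, 0, 1.7], [1, -2, 35.8, -16.5, 0, 0, 1.7], [1, -2, 35.8, -16.5, 0, 0, 1.7]],
])

```text
t: 6.85
tool_pos: [0.6422, 0.1197, 0.2899]
tool_rot: [-0.061, 3.14, -0.003]
contact_force: [0.2, 0.6, -3.5]
opening: 0.0073
```

```bash
python3 - <<'E'
from h import *
snap('wrist','w3.png')
delta([0.637,0.222,0.29],0.04)
E
```

```text
t 6.9 pos [0.6421 0.1198 0.2899] F [ 0.9  0.9 -2.2] open 0.0074
shift cm [ 0.12 10.23 -0.03] turn deg [-0.12  0.07 -0.08]
```

View pics/w3.png

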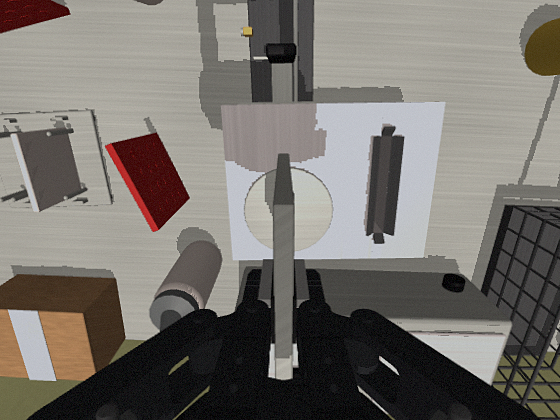

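The sieve is in hand (column 284). The slot with its flared lips runs from (388,128) to (378,240), the top of the sifter spans (222,103) to (445,100) and down to (428,258), and the marker is at (247,31) with the paddle top at (281,52).

```bash
python3 - <<'E'
from h import *
t=load('w3')['color'][:,:,::-1]
cv2.imwrite('pics/cw3.png',cv2.resize(t[90:270,330:460],None,fx=3.3,fy=3.3,interpolation=cv2.INTER_CUBIC))
cv2.imwrite('pics/cw3b.png',cv2.resize(t[10:110,210:330],None,fx=5,fy=5,interpolation=cv2.INTER_CUBIC))
cv2.imwrite('pics/cw3c.png',cv2.resize(t[140:400,220:350],None,fx=2.3,fy=2.3,interpolation=cv2.INTER_CUBIC))
E
```

```text
(no output)
```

View pics/cw3.png

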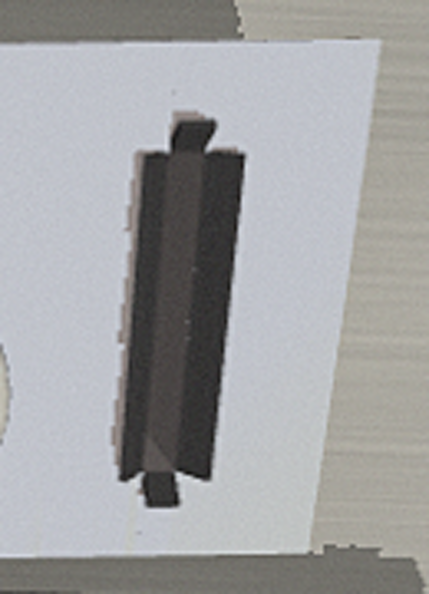

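View pics/cw3b.png

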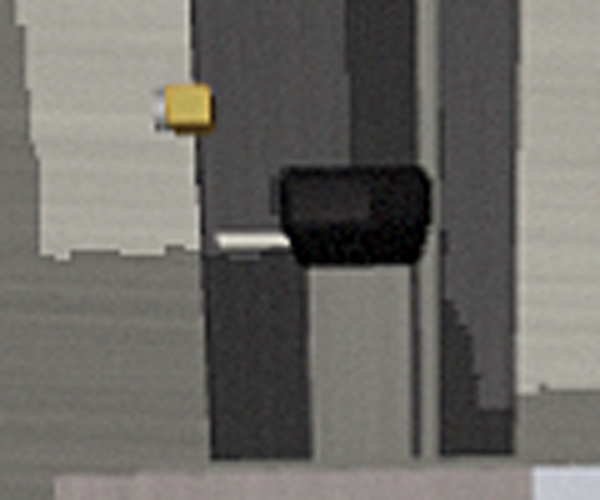

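View pics/cw3c.png

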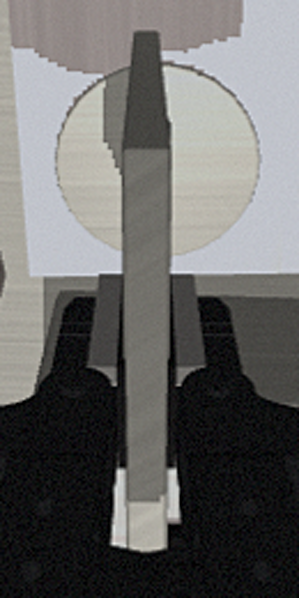

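```bash
python3 - <<'E'
from h import *
w=load('w3')
f=lambda u,v:(330+u/3.3,90+v/3.3)
g=lambda u,v:(210+u/5,10+v/5)
k=lambda u,v:(220+u/2.3,140+v/2.3)
L=[onz(w,f(*p),.119) for p in[(142,152),(120,480),(211,480),(245,153)]]
print(np.array(L).round(4),np.mean(L,0))
yaw=lambda a,b:np.arctan2((b-a)[1],(b-a)[0])
print(yaw(L[0],L[1]),yaw(L[3],L[2]))
e=[onz(w,f(*p),.119) for p in[(196,119),(160,508)]];print(e,np.mean(e,0),np.linalg.norm(e[0]-e[1]),yaw(*e))
C=[onz(w,p,.11) for p in[f(380,40),f(310,553),(222,103.5),(233.5,260)]];print(np.array(C).round(4),np.mean(C,0))
for n,p,z in [('mark',(189,106),.045),('ptr tip',(217,240),.036),('padtop',(355,185),.096)]: print(n,onz(w,g(*p),z))
S=[onz(w,k(*p),.326) for p in[(122,149),(170,149),(166,549),(128,549)]]
print(np.array(S).round(4),np.mean(S,0)); a=(S[0]+S[1])/2;b=(S[2]+S[3])/2;print(np.linalg.norm(a-b),yaw(a,b))
o=ctrl.get_obs();R=Ro.from_rotvec(o['tool_rot']).as_matrix();print(R.round(4))
# hand check: circle cover
m=cv2.minEnclosingCircle(np.array([k(55,160),k(260,158),k(165,62)],np.float32));print(onz(w,m[0],.124))
E
```

```text
[[0.5848 0.2052 0.119 ]
 [0.6906 0.2118 0.119 ]
 [0.6894 0.2419 0.119 ]
 [0.5838 0.2359 0.119 ]] [0.63715729 0.22370992 0.119     ]
0.06229911957905296 0.05684119530739481
[array([0.5746875 , 0.21988363, 0.119     ]), array([0.70018147, 0.22643861, 0.119     ])] [0.63743448 0.22316112 0.119     ] 0.1256650464586066 0.05218599308660257
[[0.5502 0.2743 0.11  ]
 [0.7196 0.2846 0.11  ]
 [0.5602 0.0564 0.11  ]
 [0.731  0.0653 0.11  ]] [0.64026771 0.17014609 0.11      ]
mark [0.484203   0.07428174 0.045     ]
ptr tip [0.50985002 0.07982395 0.036     ]
padtop [0.50627227 0.11201413 0.096     ]
[[0.5916 0.1143 0.326 ]
 [0.5913 0.1217 0.326 ]
 [0.6724 0.125  0.326 ]
 [0.6727 0.1176 0.326 ]] [0.63198473 0.11965734 0.326     ]
0.08120021013379189 0.04038245589678653
[[-0.9993 -0.0386  0.0012]
 [-0.0386  0.9993 -0.0021]
 [-0.0012 -0.0021 -1.    ]]
[0.66185641 0.12557002 0.124     ]
```

```bash
python3 - <<'E'
from h import *
delta([0.637,0.2235,0.225],0.053)
E
```

```text
t 6.9 pos [0.6421 0.1198 0.2899] F [ 0.9  0.9 -2.2] open 0.0074
shift cm [ 0.12 10.39  6.47] turn deg [-0.12  0.07 -0.82]
```

play_rows([
  [[1, 0, 3, 0, 0, 0, 0], [1, 0.05, 6, 0, -0.1, 0.1, -0.4], [1, 0.1, 9, 0, -0.1, 0.1, -0.8], [1, 0.1, 10.4, 1, -0.1, 0.1, -0.8], [1, 0.1, 10.4, 4, -0.1, 0.1, -0.8], [1, 0.1, 10.4, 6, -0.1, 0.1, -0.8], [1, 0.1, 10.4, 6.5, -0.1, 0.1, -0.8], [1, 0.1, 10.4, 6.5, -0.1, 0.1, -0.8], [1, 0.1, 10.4, 6.5, -0.1, 0.1, -0.8]],
])

```text
t: 8.02
tool_pos: [0.638, 0.2235, 0.2263]
tool_rot: [-0.082, 3.139, 0.0]
contact_force: [-0.3, -0.2, -2.5]
opening: 0.0073
```

```bash
python3 - <<'E'
from h import *
w=snap('wrist','w4.png');s=snap('side','s4.png')['color'][:,:,::-1];t=snap('top','t4.png')['color'][:,:,::-1]
a=cv2.resize(s[220:340,190:290],(500,600),interpolation=cv2.INTER_CUBIC)
cv2.imwrite('pics/c4.png',a)
delta([0.637,0.2235,0.225],0.053)
E
```

```text
t 8.18 pos [0.6378 0.2236 0.226 ] F [-0.7  0.6 -3.9] open 0.0073
shift cm [ 0.08 -0.01  0.1 ] turn deg [-0.    0.08 -0.03]
```

View pics/c4.png

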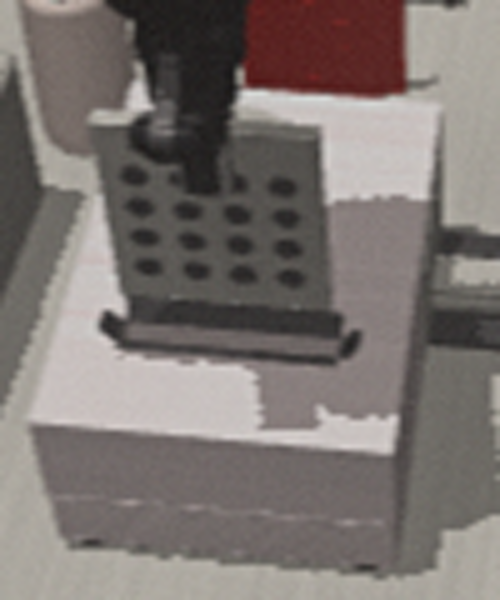

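View pics/w4.png

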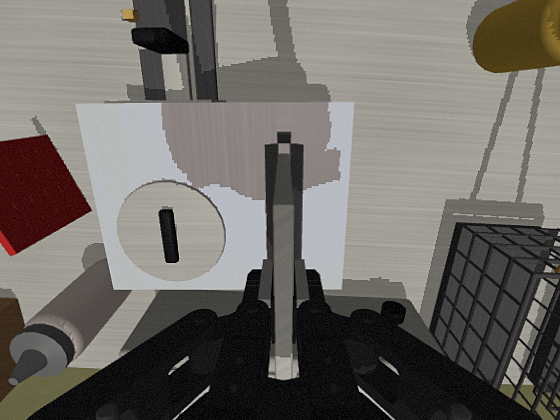

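The sieve hangs over the lips: its bottom edge in the side crop spans (130–330, 305), between lip ends 105 and 355. The wrist view shows it centred in the slot at column 284. I'll lower it in stages.

play_rows([
  [[1, 0.08, 0, 1.0, 0, 0.1, 0], [1, 0.08, 0, 2.0, 0, 0.1, 0], [1, 0.08, 0, 2.8, 0, 0.1, 0], [1, 0.08, 0, 3.4, 0, 0.1, 0], [1, 0.08, 0, 3.9, 0, 0.1, 0], [1, 0.08, 0, 4.3, 0, 0.1, 0]],
])

```text
t: 8.93
tool_pos: [0.6371, 0.2236, 0.1827]
tool_rot: [0.083, -3.14, 0.0]
contact_force: [0.5, 0.1, -3.3]
opening: 0.0071
```

```bash
python3 - <<'E'
from h import *
delta([0.637,0.2235,0.1335],0.053)
print(ctrl.get_obs()['wrist_torque'])
E
```

```text
t 8.93 pos [0.6371 0.2236 0.1827] F [ 0.5  0.1 -3.3] open 0.0071
shift cm [ 0.   -0.01  4.92] turn deg [ 0.   -0.02 -0.02]
[ 0.03145614 -0.00983282  0.03131878]
```

play_rows([
  [[1, 0, 0, 0.8, 0, 0, 0], [1, 0, 0, 1.6, 0, 0, 0], [1, 0, 0, 2.4, 0, 0, 0], [1, 0, 0, 3.2, 0, 0, 0], [1, 0, 0, 3.9, 0, 0, 0], [1, 0, 0, 4.4, 0, 0, 0], [1, 0, 0, 4.7, 0, 0, 0]],
])

```text
t: 9.8
tool_pos: [0.637, 0.2235, 0.1354]
tool_rot: [0.082, -3.14, 0.0]
contact_force: [0.3, -0.3, -2.6]
opening: 0.0073
```

```bash
python3 - <<'E'
from h import *
delta([0.637,0.2235,0.1335],0.053)
print(ctrl.get_obs()['wrist_torque'])
E
```

```text
t 9.8 pos [0.637  0.2235 0.1354] F [ 0.3 -0.3 -2.6] open 0.0073
shift cm [-0.   -0.    0.19] turn deg [-0.   -0.03 -0.03]
[-0.00042876  0.0217864   0.00123133]
```

Almost home with no side force. I'll press gently until the floor pushes back.

play_rows([
  [[1, 0, 0, 0.1, 0, 0, 0], [1, 0, 0, 0.2, 0, 0, 0], [1, 0, 0, 0.25, 0, 0, 0], [1, 0, 0, 0.25, 0, 0, 0]],
])

```text
t: 10.3
tool_pos: [0.6371, 0.2237, 0.1347]
tool_rot: [0.083, -3.14, -0.0]
contact_force: [-5.3, -0.8, 5.0]
opening: 0.0073
```

play_rows([
  [[1, 0, 0, 0.2, 0, 0, 0], [0.3, 0, 0, 0, 0, 0, 0], [0.3, 0, 0, 0, 0, 0, 0], [0.3, 0, 0, 0, 0, 0, 0], [0.3, 0, 0, 0, 0, 0, 0]],
])

```text
t: 10.92
tool_pos: [0.6372, 0.2237, 0.1345]
tool_rot: [0.083, -3.14, 0.0]
contact_force: [0.8, 0.2, -0.5]
opening: 0.0302
```

```bash
python3 - <<'E'
from h import *
w=snap('wrist','w5.png');s=snap('side','s5.png')['color'][:,:,::-1]
a=cv2.resize(s[220:340,190:290],(500,600),interpolation=cv2.INTER_CUBIC)
cv2.imwrite('pics/c5.png',a)
delta([0.637,0.2235,0.1335],0.053)
E
```

```text
t 11.03 pos [0.6371 0.2237 0.1345] F [ 0.8  0.7 -0.3] open 0.0299
shift cm [ 0.01 -0.02  0.1 ] turn deg [-0.   -0.01 -0.02]
```

View pics/c5.png

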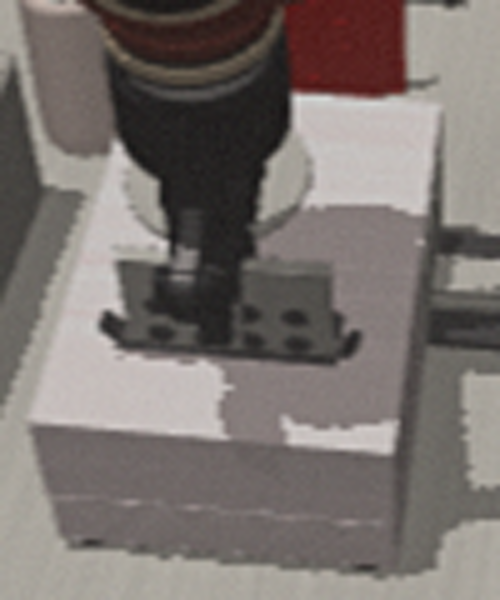

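View pics/w5.png

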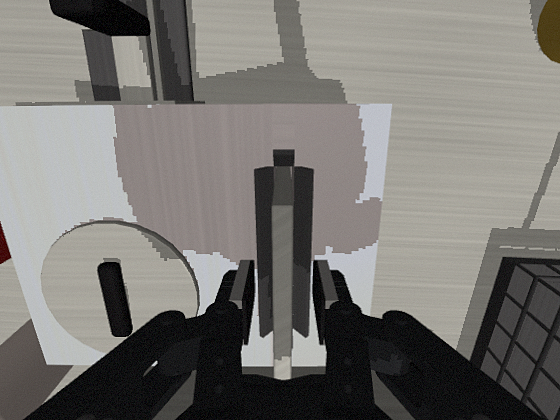

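The sieve stands between the lips, its top edge now at side-crop row 262. I'll withdraw and turn so the camera faces the pointer side.

```bash
python3 - <<'E'
from h import *
delta([0.497,0.14,0.25],np.pi/2+0.052); print(ctrl.get_obs()['q'].round(3))
E
```

```text
t 11.03 pos [0.6371 0.2237 0.1345] F [ 0.8  0.7 -0.3] open 0.0299
shift cm [ 14.43  -7.62 -11.55] turn deg [ 1.000e-02 -1.000e-02 -8.996e+01]
[ 0.228  0.241  1.571  0.     1.331 -1.396]
```

```bash
python3 - <<'E'
from h import *
delta([0.497,0.04,0.25],-np.pi/2+0.052)
E
```

```text
t 11.03 pos [0.6371 0.2237 0.1345] F [ 0.8  0.7 -0.3] open 0.0299
shift cm [ 14.96 -17.61 -11.55] turn deg [-1.000e-02 -1.000e-02  9.004e+01]
```

play_rows([
  [[0.3, 0, 0, -2, 0, 0, 0], [0.3, 0, 0, -6, 0, 0, 0], [0.3, 0, 0, -11.5, 0, 0, 0], [0.3, 2, -2, -11.5, 0, 0, 10], [0.3, 4, -5, -11.5, 0, 0, 20], [0.3, 6, -8, -11.5, 0, 0, 30], [0.3, 8, -10, -11.5, 0, 0, 40], [0.3, 10, -12, -11.5, 0, 0, 50], [0.3, 12, -14, -11.5, 0, 0, 60], [0.3, 14, -16, -11.5, 0, 0, 70], [0.3, 15, -17.6, -11.5, 0, 0, 80], [0.3, 15, -17.6, -11.5, 0, 0, 90], [0.3, 15, -17.6, -11.5, 0, 0, 90], [0.3, 15, -17.6, -11.5, 0, 0, 90], [0.3, 15, -17.6, -11.5, 0, 0, 90]],
])

```text
t: 12.9
tool_pos: [0.4967, 0.0402, 0.2498]
tool_rot: [2.16, 2.281, 0.0]
contact_force: [0.4, 0.2, 0.1]
opening: 0.0303
```

```bash
python3 - <<'E'
from h import *
w=snap('wrist','w6.png');s=snap('side','s6.png')['color'][:,:,::-1]
a=cv2.resize(s[220:340,190:340],(750,600),interpolation=cv2.INTER_CUBIC)
cv2.imwrite('pics/c6.png',a)
delta([0.5075,0.112,0.15],-np.pi/2+0.052);print(w['T'].round(3))
E
```

```text
t 13.0 pos [0.4966 0.0402 0.2496] F [-0.  -0.1  0. ] open 0.0301
shift cm [7.11 1.47 9.96] turn deg [-0.02 -0.    0.1 ]
[[ 0.999 -0.05  -0.018  0.491]
 [ 0.053  0.944  0.327  0.125]
 [ 0.    -0.327  0.945  0.392]
 [ 0.     0.     0.     1.   ]]
```

View pics/c6.png

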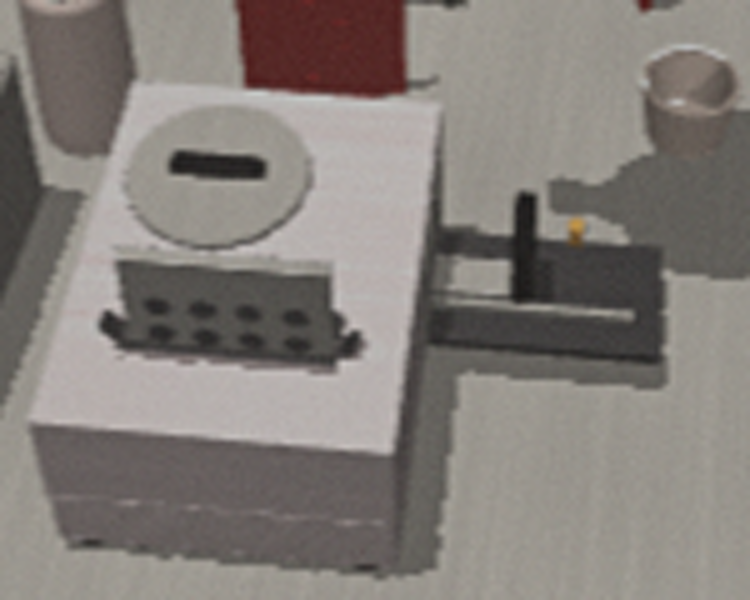

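View pics/w6.png

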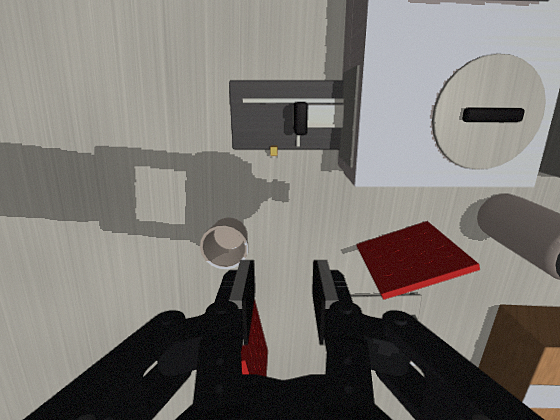

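```bash
python3 - <<'E'
from h import *
s=load('s6');w=load('w6')
im=w['color'][:,:,::-1]
cv2.imwrite('pics/cw6.png',cv2.resize(im[75:165,225:365],None,fx=5.5,fy=5.5,interpolation=cv2.INTER_CUBIC))
g=lambda u,v:(190+u/5,220+v/5)
c,sn=np.cos(.053),np.sin(.053)
for sg in(1,-1):
  for z in(.17,.175): print(z,[((proj(s,[.6373+sg*.05*c-o*sn,.2237+sg*.05*sn+o*c,z])-[190,220])*5).round(1) for o in(-.004,.004)])
print(onz(s,g(115,252),.17),onz(s,g(330,266),.17))
E
```

```text
0.17 [array([117.2, 244.4]), array([113.2, 258. ])]
0.175 [array([116. , 237.5]), array([111.9, 251.1])]
0.17 [array([331. , 261.7]), array([328.4, 275.5])]
0.175 [array([330.5, 254.7]), array([327.9, 268.6])]
[0.68719662 0.22681876 0.17      ] [0.58752756 0.21957001 0.17      ]
```

View pics/cw6.png

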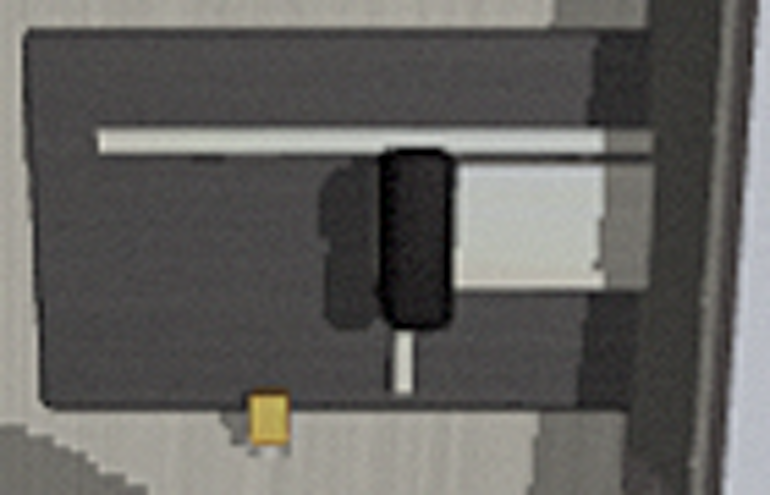

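The sieve's top edge is within 1 to 2 px of where a fully seated sieve would project (mid-edge rows 252 and 266, predicted 251 and 268). The wrist crop shows the pointer tip at (404,392), the marker at (268,418) and the paddle at (415,238).

```bash
python3 - <<'E'
from h import *
w=load('w6'); im=w['color']
hsv=cv2.cvtColor(im,cv2.COLOR_RGB2HSV)
m=cv2.inRange(hsv,(15,90,90),(35,255,255));m[:140]=0;m[165:]=0;m[:,:260]=0;m[:,290:]=0
ys,xs=np.nonzero(m);print('mark px',xs.mean(),ys.mean(),len(xs),xs.min(),xs.max())
f=lambda u,v:(225+(u+.5)/5.5-.5,75+(v+.5)/5.5-.5)
y=.053;ex=np.array([np.cos(y),np.sin(y),0])
M=onz(w,(xs.mean(),ys.mean()),.045);print(M,'edges',[((onz(w,f(u,418),.045)-M)@ex).round(4) for u in (249,290)])
for z in(.028,.034,.04):
  P=onz(w,f(404,390),z);print(z,P,'travel',(P-M)@ex)
p=onz(w,f(417,238),.096);print('pad',p,(p-M)@ex, [ (onz(w,f(u,238),.096)) for u in(380,453)],[onz(w,f(417,v),.096) for v in(148,328)])
E
```

```text
mark px 273.2878787878788 150.87878787878788 66 270 277
[0.48318181 0.07359144 0.045     ] edges [np.float64(-0.0038), np.float64(0.0044)]
0.028 [0.5109185  0.07875152 0.028     ] travel 0.027971106718083432
0.034 [0.51059478 0.07950673 0.034     ] travel 0.027687848905649803
0.04 [0.51027106 0.08026194 0.04      ] travel 0.027404591093216173
pad [0.50769524 0.11222521 0.096     ] 0.02652564415683632 [array([0.50158783, 0.11189523, 0.096     ]), array([0.51363838, 0.11254785, 0.096     ])] [array([0.50669862, 0.12630278, 0.096     ]), array([0.50872511, 0.09770438, 0.096     ])]
```

```bash
python3 - <<'E'
from h import *
delta([0.508,0.112,0.059],-np.pi/2+0.052)
E
```

```text
t 13.0 pos [0.4966 0.0402 0.2496] F [-0.  -0.1  0. ] open 0.0301
shift cm [ 7.11  1.53 19.06] turn deg [-0.02 -0.    0.1 ]
```

play_rows([
  [[0.3, 3, 0.7, 2, 0, 0, 0], [0.3, 6, 1.3, 4, 0, 0, 0], [0.3, 7.1, 1.5, 7, 0, 0, 0.1], [0.3, 7.1, 1.5, 10, 0, 0, 0.1], [0.3, 7.1, 1.5, 13, 0, 0, 0.1], [0.3, 7.1, 1.5, 16, 0, 0, 0.1], [0.3, 7.1, 1.5, 18, 0, 0, 0.1], [0.3, 7.1, 1.5, 19, 0, 0, 0.1], [0.3, 7.1, 1.5, 19, 0, 0, 0.1], [0.3, 7.1, 1.5, 19, 0, 0, 0.1]],
])

```text
t: 14.25
tool_pos: [0.5086, 0.112, 0.0607]
tool_rot: [2.162, 2.278, 0.002]
contact_force: [0.6, -0.0, -0.3]
opening: 0.0298
```

```bash
python3 - <<'E'
from h import *
w=snap('wrist','w7.png')
delta([0.508,0.112,0.059],-np.pi/2+0.052)
E
```

```text
t 14.3 pos [0.5088 0.112  0.0609] F [-0.2  0.7 -0.9] open 0.0294
shift cm [ 0.   -0.08  0.19] turn deg [ 0.11 -0.    0.01]
```

View pics/w7.png

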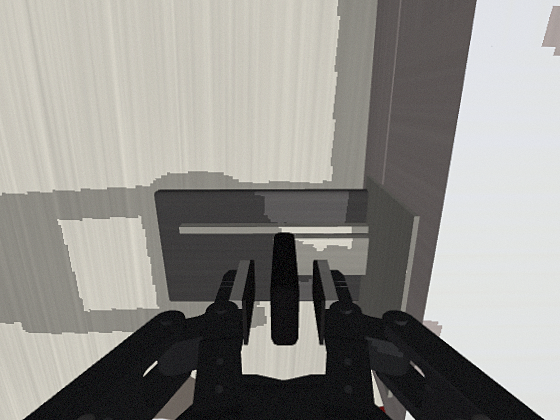

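The paddle (column 284) is centred between the pads (250 and 318). I'll grip it.

play_rows([
  [[0.5, 0, -0.05, 0.1, 0, 0, 0], [0.8, 0, -0.05, 0.1, 0, 0, 0], [1, 0, -0.05, 0.1, 0, 0, 0], [1, 0, -0.05, 0.1, 0, 0, 0], [1, 0, -0.05, 0.1, 0, 0, 0]],
], newtons=70)

```text
t: 14.92
tool_pos: [0.5091, 0.112, 0.0607]
tool_rot: [2.161, 2.277, 0.004]
contact_force: [1.5, 0.9, 5.0]
opening: 0.0111
```

```bash
python3 - <<'E'
from h import *
o=ctrl.get_obs();p=o['tool_pos']
y=.053;ex=np.array([np.cos(y),np.sin(y),0])
np.save('p0.npy',p)
s=snap('side','s8.png');snap('top','t8.png')
delta(p-.0275*ex,-np.pi/2+0.052)
E
```

```text
t 15.03 pos [0.5091 0.112  0.0608] F [1.3 0.7 6.2] open 0.0112
shift cm [-0.   -2.75 -0.01] turn deg [ 0.22 -0.    0.01]
```

play_rows([
  [[1, 0, -0.5, 0, 0, 0, 0], [1, 0, -1.0, 0, 0, 0, 0], [1, 0, -1.5, 0, 0, 0, 0], [1, 0, -2.0, 0, 0, 0, 0], [1, 0, -2.4, 0, 0, 0, 0], [1, 0, -2.65, 0, 0, 0, 0], [1, 0, -2.65, 0, 0, 0, 0], [1, 0, -2.65, 0, 0, 0, 0], [1, 0, -2.65, 0, 0, 0, 0]],
])

```text
t: 16.15
tool_pos: [0.4839, 0.1107, 0.0608]
tool_rot: [2.159, 2.275, 0.009]
contact_force: [7.0, 0.7, -1.1]
opening: 0.011
```

```bash
python3 - <<'E'
from h import *
p0=np.load('p0.npy')
y=.053;ex=np.array([np.cos(y),np.sin(y),0]);o=ctrl.get_obs()
print((o['tool_pos']-p0)@ex,o['tool_pos'],o['contact_force'])
w=snap('wrist','w9.png')['color'];s=snap('side','s9.png')['color'];t=snap('top','t9.png')['color']
a=cv2.resize(s[235:305,270:340],(490,490),interpolation=cv2.INTER_CUBIC)
b=cv2.resize(t[205:265,210:270],(490,490),interpolation=cv2.INTER_CUBIC)
cv2.imwrite('pics/c9.png',np.hstack([a[:,:390],b[:,:400]])[:,:,::-1])
E
```

```text
-0.025238932006791254 [0.48390031 0.11065932 0.06079757] [ 6.97585379  0.66667052 -1.11778568]
```

View pics/c9.png

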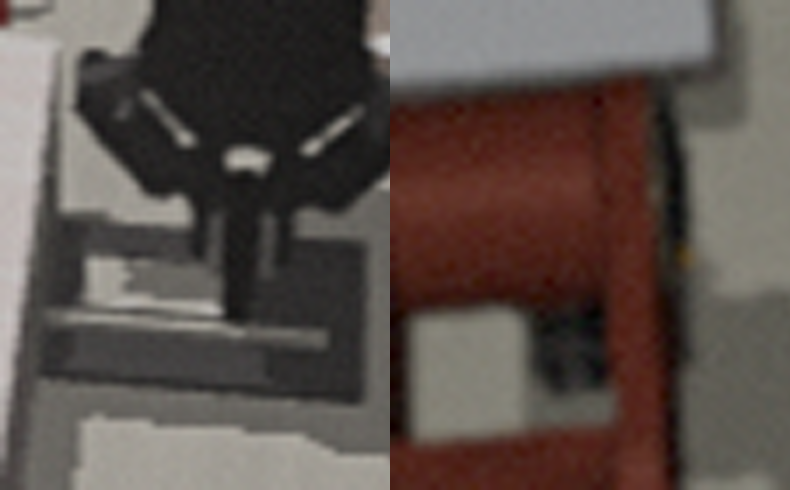

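View pics/w9.png

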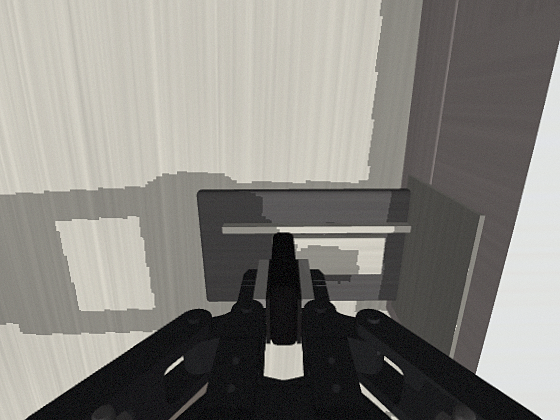

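```bash
python3 - <<'E'
from h import *
y=.053;ex=np.array([np.cos(y),np.sin(y),0])
for n,mr,pr in [('w3',(240,255,24,40),(253,267,53,63)),('w6',(264,284,143,160),(290,306,138,147))]:
    w=load(n);im=w['color'].astype(float)
    a,b,c,d=mr; sub=im[c:d,a:b]; W=np.clip(np.minimum(sub[...,0],sub[...,1])-sub[...,2]-40,0,None)
    yy,xx=np.mgrid[c:d,a:b]; m=((W*xx).sum()/W.sum(),(W*yy).sum()/W.sum())
    M=onz(w,m,.045)
    a,b,c,d=pr; sub=im[c:d,a:b].mean(2); print(n,'mark',m,M); print(sub.round(0).astype(int))
E
```

```text
w3 mark (np.float64(247.0765569218564), np.float64(30.374454581515273)) [0.48341977 0.0734849  0.045     ]
[[ 76  73  70  74  76  74  78  75  78  79  80  78  79  13]
 [ 75  73  74  76  81  80  76  72  79  72  75  75  77  18]
 [ 73  65  63  64  65  64  66  70  68  68  68  65  62  25]
 [104 116 111 111 114 109 108 108 111 116 114 119 113  72]
 [154 208 206 198 202 202 200 202 200 203 203 202 207 203]
 [121 208 202 204 203 201 199 201 201 201 202 202 206 216]
 [ 75 130 126 120 120 125 122 119 119 125 116  87  82  89]
 [ 76  63  64  63  64  59  63  62  66  35  34  34  39  38]
 [ 44  38  48  82  77  76  76  77  80  47  49  48  46  46]
 [ 49  53  42  49  47  46  43  42  49  49  50  54  51  48]]
w6 mark (np.float64(273.44827586206895), np.float64(150.77920741121977)) [0.48335342 0.07370971 0.045     ]
[[ 76  70  72  69  71  58  85 169 198 172  54  70  71  69  73  72]
 [ 71  72  74  70  71  54  88 173 193 168  54  65  67  71  72  74]
 [ 72  73  75  73  72  39  84 171 193 169  58  67  76  76  71  75]
 [ 73  71  76  70  66  29  92 168 195 170  62  70  74  73  76  76]
 [ 76  71  77  74  66  32  87 173 190 169  56  69  71  71  74  74]
 [ 74  71  71  72  65  33  90 169 193 172  53  69  73  71  73  68]
 [ 71  71  67  70  63  31  89 175 194 173  52  67  67  74  72  72]
 [ 71  68  75  71  65  33  93 177 200 176  58  69  75  73  74  65]
 [ 74  71  79  78  73  65  84 127 133 121  64  75  80  73  74  78]]
```

```bash
python3 - <<'E'
from h import *
y=.053;ex=np.array([np.cos(y),np.sin(y),0])
for n,m,p in [('w3',(247.08,30.4),(254,57.5)),('w6',(273.4,150.8),(297.9,146))]:
  w=load(n)
  for z in(.032,.036,.04): P=onz(w,p,z);M=onz(w,m,.045);print(n,z,P.round(4),((P-M)@ex).round(4))
P,e=tri(load('w3'),(254,57.5),load('w6'),(297.9,146));M,e2=tri(load('w3'),(247.08,30.4),load('w6'),(273.4,150.8));print(P,e,M,e2,(P-M)@ex)
E
```

```text
w3 0.032 [0.5088 0.0801 0.032 ] 0.0257
w3 0.036 [0.5093 0.0805 0.036 ] 0.0262
w3 0.04 [0.5098 0.0809 0.04  ] 0.0267
w6 0.032 [0.5106 0.0787 0.032 ] 0.0275
w6 0.036 [0.5104 0.0792 0.036 ] 0.0273
w6 0.04 [0.5101 0.0797 0.04  ] 0.0271
[0.51007003 0.08066116 0.04336871] 0.0010668557665915604 [0.48326041 0.07344795 0.04393095] 0.00016046857383093926 0.027154100691345766
```

Triangulated over two views, the travel to the mark is 27.1 mm; I've pulled 25.2 mm so far. I'll add about 1.8 mm, plus an allowance for the arm's give.

play_rows([
  [[1, 0, -0.15, 0, 0, 0, 0], [1, 0, -0.3, 0, 0, 0, 0], [1, 0, -0.3, 0, 0, 0, 0], [1, 0, -0.3, 0, 0, 0, 0], [1, 0, -0.3, 0, 0, 0, 0]],
])

```text
t: 16.92
tool_pos: [0.4819, 0.1105, 0.0608]
tool_rot: [2.158, 2.273, 0.012]
contact_force: [7.2, 1.3, -2.1]
opening: 0.0111
```

```bash
python3 - <<'E'
from h import *
p0=np.load('p0.npy')
y=.053;ex=np.array([np.cos(y),np.sin(y),0]);o=ctrl.get_obs()
print((o['tool_pos']-p0)@ex,o['tool_pos'],o['contact_force'],o['q'])
E
```

```text
-0.027200290572016207 [0.48194208 0.11054829 0.06082414] [ 7.24298859  1.32968111 -2.0531952 ] [ 7.48317722e-02 -9.57122469e-02  2.05982653e+00  3.10324627e-05
  1.16690396e+00  2.27880088e-02]
```

```bash
python3 - <<'E'
from h import *
y=.053;ex=np.array([np.cos(y),np.sin(y),0])
w=snap('wrist','w10.png')['color'];s=snap('side','s10.png')['color'];t=snap('top','t10.png')['color']
o=ctrl.get_obs();R=Ro.from_rotvec(o['tool_rot']).as_matrix()
g=o['tool_pos']-.019*R[:,2];print('tilt',R[:,2].round(4),'grasp-marker along x',(g-np.array([.4833,.0735,.045]))@ex)
p0=np.load('p0.npy');print((o['tool_pos']-p0)@ex,o['opening'],o['dq'].round(4))
cv2.imwrite('pics/c10.png',cv2.resize(s[150:350,190:400],(630,600),interpolation=cv2.INTER_CUBIC)[:,:,::-1])
E
```

```text
tilt [ 1.050e-02  8.000e-04 -9.999e-01] grasp-marker along x 0.0003855868729848069
-0.027221634137147586 0.010633659353396295 [ 0.0004 -0.0015  0.001  -0.0019  0.     -0.0007]
```

View pics/c10.png

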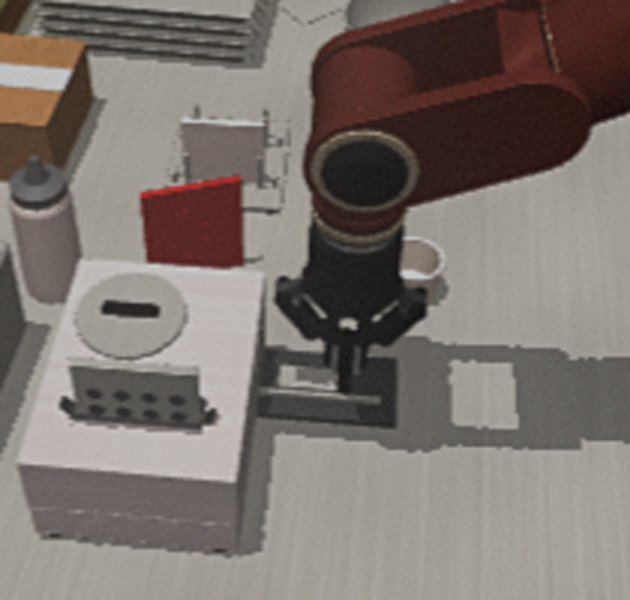

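View pics/w10.png

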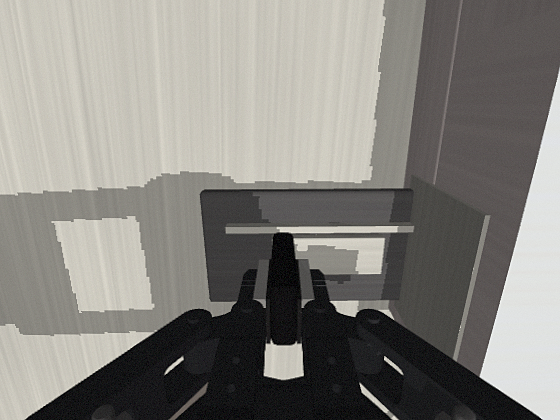

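View pics/t10.png

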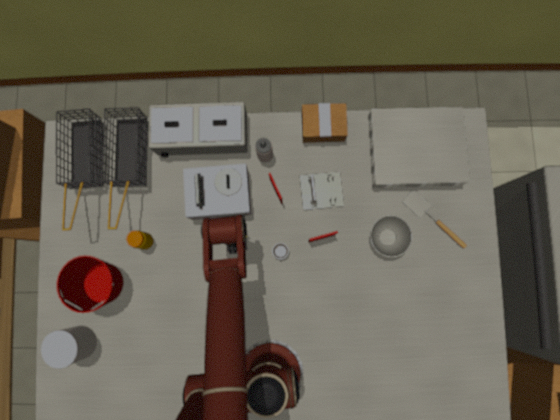

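The sieve is seated, the scraper is still in the rack and nothing else has moved. The gate is held at 27.2 mm, against 27.1 mm measured to the mark. Handing in.

```bash
python3 - <<'E'
from station import ctrl
print(ctrl.finish_job())
E
```

```text
the job is handed in; nothing more can be done
None
```

The job is done and handed in at about 17 s of the 64 s allowed, with the gripper still holding the gate at the marker.

- **Sieve:** I took the holed steel plate from the rack and lowered it into the slot until the floor pushed back with about 8 N, then released it. In the side view its top edge is within about 1–2 mm of the 170 mm expected for a fully seated sieve. I did not press on it again after letting go.
- **Gate:** I then gripped the paddle with 70 N and pulled the gate out 27.2 mm. Two wrist views together put the mark 27.1 mm from shut, and the paddle's middle agrees with the marker's position to about 0.4 mm. The spring is pulling back with about 7 N.
- **Disagreements:** Taken singly, the two wrist views gave roughly 26 and 27.5 mm to the mark. The pointer tip was hidden in the final pictures, so its alignment with the marker comes from these measurements and was not seen directly.
- **Other things:** The last pictures show the scraper still in the rack and the other things that could be seen where they stood. Forces stayed low throughout, with at most about 8 N read at the wrist.

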